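# Slide a spacer ring along the fence into the gauge's corner and hold it for the reading

### The job

Measure the plain steel spacer ring lying on the gauge plate: without picking it up, slide it with your fingertips against the long fence while it is still well away from the end stop, then run it along the fence into the corner by the dial indicator (not slantwise at the indicator's tip) until it is fully home against both fence and stop. Press only lightly, and finish while holding it home there so that the dial can be read. Leave the brass setting master and everything else where they stand.

Things in the scene. Friction and masses are not known exactly. Their poses are not given: they have to be found in the camera images.
- gauge: Ring gauge, fixed to the bench, turned up to about 15 degrees: dark steel plate 200 x 300 mm, top 20 mm above the bench, long fence at its far side, end stop at its left end. Origin: centre of its underside, on the bench; x points across the plate to the fence, y along the fence to the end stop. The oiled ring slides easily on it (friction about 0.2).
- pocket (a point): Where the centre of the ring's underside lies when the ring is fully home in the corner: on the plate's top (20 mm above the bench), 36 mm from the fence face and 36 mm from the stop's face. Axes as the gauge's: x to the fence, y to the stop.
- fence_face (a point): Top edge of the fence's face, 22.5 mm right of the plate's middle. The fence is a bright bar 12 mm high above the plate (32 mm above the bench), 20 mm thick, its face at gauge x = +75 mm, running from gauge y = -145 to +100 mm. Between it and the stop the corner is open for the indicator's tip. Axes as the gauge's.
- stop_face (a point): Top edge of the end stop's face, at the middle of its length. The stop is a bright bar 12 mm high above the plate, 20 mm thick, its face at gauge y = +120 mm, running from gauge x = -10 to +55 mm. Axes as the gauge's.
- ring: The ring to measure: plain bright steel, outside diameter 72 mm, open bore 50 mm, 18 mm high, 0.2 to 0.4 kg, lying flat on the plate right of its middle (the end away from the stop), 15 to 45 mm short of the fence. Origin: centre of its underside. Closed fingertips fit into its bore or can push its outside.
- plunger (a joint): Travel of the dial indicator's spindle: 0 m free, about 0.003 m with the ring home; pointer turns once per 0.001 m. Its 8 mm ball tip points into the corner along the bisector, 13 mm above the plate; its spring pushes the ring out with 0.9 to 1.2 N, so a released ring may not stay home. The 58 mm dial lies flat beyond the corner, 100 mm from the homed ring's centre, top 26 mm above the plate.
- master: Brass setting master, a bystander standing on the plate near the end stop but at the edge towards the robot: solid disc 72 mm diameter, 18 mm high, with a black grip 24 mm in diameter on top to 32 mm. Origin: centre of its underside.
- spare1: Another such steel ring, a bystander, in the blue tray on the bench. Origin: centre of its underside.
- spare2: A third such steel ring, a bystander, in the blue tray. Origin: centre of its underside.
- micrometer: Green-framed micrometer lying on the bench, 165 mm long, bystander. Origin: on the bench, between its jaws.
- cleaner: Pale bottle with yellow label and red cap, 56 mm diameter, 170 mm high, bystander. Origin: centre of its underside.
- oil: Steel can with green label, 60 mm diameter, 130 mm high, bystander. Origin: centre of its underside.
Mind the look-alikes: they are no part of the job. What is shaped like the ring but green is not meant.

How it is judged:
By the outcome, as a careful person would: the job done as asked, in the order asked, and still so for the second after the job is handed in, while the arm keeps its last pose, push and grip.
It also fails if it takes over 48 s, if anything falls off the work surface, if the arm or the gripper's body presses on something with over 40 N, if the wrist force passes 120 N, or if a joint passes its speed limit or range.

### The arm

A 6-joint arm with a two-finger parallel gripper is mounted at the origin on the work surface. World frame = base frame: x ahead of the robot, y to its left, z up, the work surface at z = 0. Lengths are in m, angles in degrees, forces in N, time in s.
With the tool pointing down it reaches from about 0.375 to 0.9 m from the base axis. Payload 3.1 kg.
Tool frame: the origin (TCP) lies where the fingers leave the gripper's body, on its centre line; the fingertips stand 70 mm ahead of it and the grasp point (between the pads) lies 51 mm ahead of it; y points along the fingers, z is the direction in which the jaws open and shut, and the axes are right-handed (so a half turn about y gives the same grasp; the last joint's range is limited). The gripper opens to 87 mm and grips with 3 to 60 N. Pads are 19 mm wide; open, the fingers measure 117 mm over their backs; the gripper's body (75 mm by 190 mm) begins 51 mm behind the grasp point.
Start: joints at [-75.544, 30.224, 82.088, -0, 67.689, -10.227], TCP at [0.261, -0.568, 0.292] pointing down, gripper open.
Joint ranges: [-176.69, 176.69], [-43.24, 126.21], [12.49, 139.97], [-82, 262], [0, 151.66], [-163.58, 163.58]. Speed limits (degrees/s): [159.86, 159.86, 180, 180, 180, 180].

### API

Orientations are given as a 3x3 rotation matrix whose columns are the frame's x, y, z axes.
In Python, from rig import bot gives the robot as it stands.
- The arm moves only by the shell command python3 -m pendant 'ROWS'. ROWS is JSON, a list of rows, each a list of 3 entries, a list of its own where there are three numbers: the shift along the tool's x, y, z in cm, then the turn, a rotation vector about the tool's x, y, z in rad, then the closure, from 0 (fully open) to 1 (shut). In form: [[[dx, dy, dz], [ax, ay, az], jaw], ...]. A call has 1 to 20 rows; each row shifts and turns the commanded pose from where the row before left it, along the tool's axes as they then stand; what a row does not reach is not made up. A row lasts 1/12 s, in which the tool goes at most 41.7 mm and 7.16 degrees, less where a joint would pass 70% of its speed; a pose out of reach is approached as far as the arm can. A call with a gripper value outside its range is refused whole. The fingers move at their own pace and stop on an object; the grip force is fixed at half the most. Time passes only in rows, so rows that do not move let the fingers close. It gives the time, the measured TCP pose, the force and the opening at its end, in the units of the state.
- bot.read_state(): the state, without advancing time (a new reading comes with each control period).
- bot.capture(name): name is "scene" or "top" or "wrist"; returns a dict with "img" (400x640x3 uint8, red, green, blue), "fx", "fy", "cx", "cy" (pixels), "k1" (the pictures are not rectified: a ray, as slopes to the right and down, at radius r is drawn at 1 + k1 r^2 times it, then the intrinsics apply), "R" (3x3) and "t" (3): a world point X has camera coordinates R X + t. Camera axes: x right, y down, z forward; pixel columns grow to the right and rows downward; lengths in m; the calibration is good to about 2 mm. A picture is of the moment at which its call begins. There is no depth.
- bot.hand_in(): hands the job in, once; it reports no verdict.
The state is a dict: "time_s": time; "joint_positions": joint angles; "qvel": joint speeds; "tau": joint torques, N m; "position": TCP position; "tcp_rot": TCP orientation; "force": force on the tool from outside, world axes, zero at the start; "moment": the same for the moment, N m; "opening": opening from 0.0 (shut) to 1.0 (fully open).
Only numpy, scipy, OpenCV 4.12 (cv2) and the standard library are available. Lean on these libraries where they do the work, as an engineer would, in place of code of your own. Each camera call takes 0.05 s, during which the arm holds its last target.

## Working session

There is one attempt and no reset: what is moved stays moved. The work goes in short steps, Python scripts to look and compute and a shell command to move; the robot and the scene stay as the last step left them, time stands still between calls to the robot, and variables do not carry over. Pictures are saved under pics/ and viewed, and the job is handed in when it is done.

```bash
ls; mkdir -p pics; python3 - <<'E'
from rig import bot
import cv2,numpy as np
s=bot.read_state()
for k in s: print(k,np.round(s[k],3).tolist())
for n in ["scene","top","wrist"]:
    c=bot.capture(n); cv2.imwrite(f"pics/{n}0.png",c["img"][:,:,::-1]); np.savez(f"{n}0.npz",**c)
    print(n,c["fx"],c["k1"],np.round(c["R"],3).tolist(),np.round(c["t"],3))
E
```

```text
pics
time_s 0.0
joint_positions [-75.544, 30.278, 82.156, -0.0, 67.69, -10.228]
qvel [0.043, 0.057, 0.007, -0.018, -0.051, 0.07]
tau [0.0, -44.004, -17.659, 0.063, 0.058, -0.0]
position [0.261, -0.567, 0.291]
tcp_rot [[-0.909, -0.001, 0.418], [-0.418, 0.002, -0.909], [-0.0, -1.0, -0.002]]
force [0.939, -0.385, 0.271]
moment [0.014, 0.043, -0.03]
opening 1.0
scene 415.9053288561212 -0.025931206073530836 [[0.851, 0.525, 0.012], [0.327, -0.512, -0.794], [-0.411, 0.68, -0.607]] [-0.469 -0.125  1.525]
top 461.27393033954576 -0.11486686723276883 [[-0.029, -1.0, -0.012], [-0.99, 0.03, -0.136], [0.136, 0.008, -0.991]] [0.022 0.532 1.331]
wrist 284.60674789848866 -0.014870231304222761 [[0.418, -0.908, -0.002], [-0.874, -0.403, 0.272], [-0.248, -0.112, -0.962]] [-0.624 -0.034  0.391]
```

View pics/top0.png

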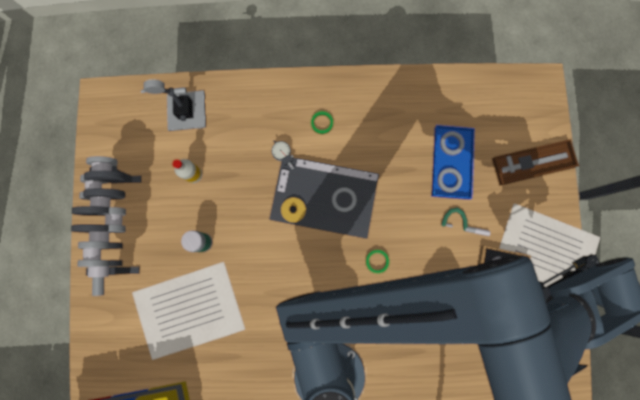

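View pics/scene0.png

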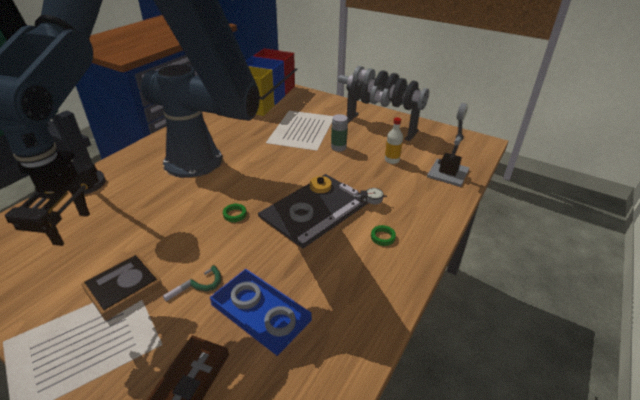

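View pics/wrist0.png

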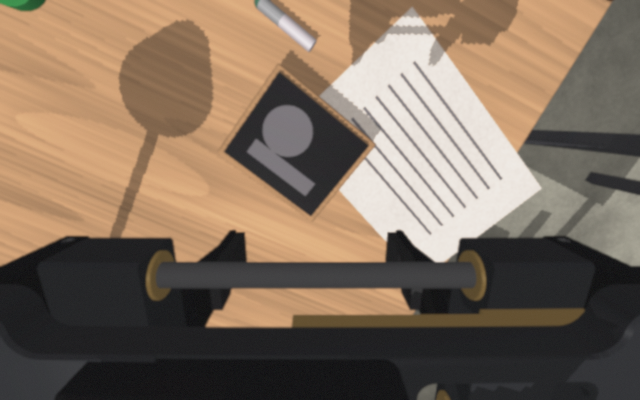

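Top view: the plate's corners are near (287,155), (378,177), (370,237) and (270,220). The steel ring is on the plate at (344,200), the master at (293,209) and the dial at (281,150). The other rings are the spares in the blue tray, (452,143) and (450,181), and two green ones, (322,122) and (377,260). Only the ring at (344,200) is plain steel and lies on the plate, so that is the one meant. I'll check it in an enlarged crop.

```bash
cat > h.py <<'E'
import numpy as np,cv2
def K(c): return np.array([[c["fx"],0,c["cx"]],[0,c["fy"],c["cy"]],[0,0,1.]],float)
def und(c,uv):
    d=np.array([(np.array(uv,float)-[c["cx"],c["cy"]])/[c["fx"],c["fy"]]]).reshape(-1,2)
    # drawn = s*(1+k1 s^2)
    return cv2.undistortPoints(np.array(uv,float).reshape(-1,1,2),K(c),np.array([float(c["k1"]),0,0,0]),).reshape(-1,2)
def plane(c,uv,z):
    s=und(c,uv); d=np.c_[s,np.ones(len(s))]@c["R"]; o=-c["R"].T@c["t"]
    return o+d*((z-o[2])/d[:,2])[:,None]
def proj(c,X):
    r,_=cv2.Rodrigues(np.array(c["R"])); return cv2.projectPoints(np.array(X,float).reshape(-1,1,3),r,np.array(c["t"],float),K(c),np.array([float(c["k1"]),0,0,0]))[0].reshape(-1,2)
E
python3 - <<'E'
import numpy as np,cv2
for n,(x0,y0,x1,y1) in {"top":(255,130,395,250),"scene":(245,160,405,260)}.items():
    c=np.load(f"{n}0.npz"); im=c["img"][y0:y1,x0:x1,::-1]
    im=cv2.resize(im,None,fx=5,fy=5,interpolation=cv2.INTER_CUBIC); cv2.imwrite(f"pics/{n}crop.png",im)
E
```

```text
(no output)
```

View pics/topcrop.png

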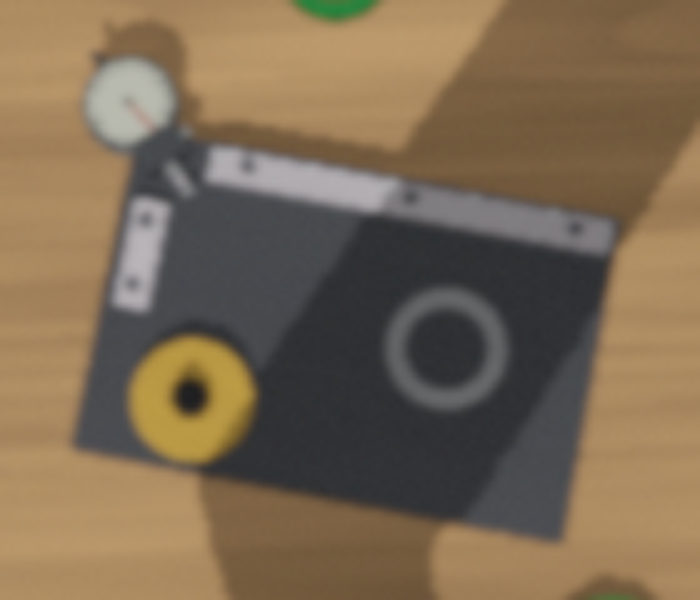

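View pics/scenecrop.png

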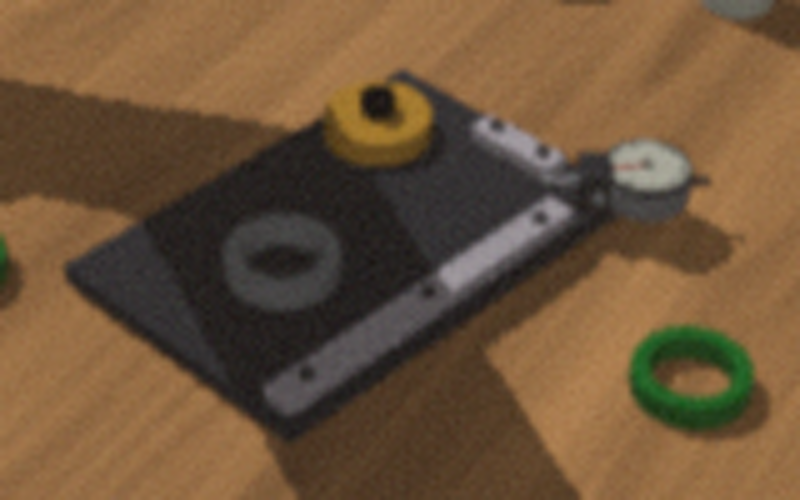

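The crops confirm it: a bright steel ring with an open bore sits right of the middle on the dark plate. In the top crop its top is centred near (446,349), the fence face edge runs from (208,182) to (610,255), and the stop face edge from (170,203) to (150,310). Next I'll fit these properly.

```bash
cat > m.py <<'E'
from h import *
c=np.load("top0.npz"); o=np.array([255,130])
f=lambda p:(np.array(p,float)+.5)/5-.5+o
BL,BR=plane(c,f([[73,446],[562,542]]),.02)
print("bottom edge len",np.linalg.norm(BL-BR),BL,BR)
F=plane(c,f([[208,182],[610,255]]),.032)
S=plane(c,f([[170,203],[150,310]]),.032)
v=F[0]-F[1]; print("fence len",np.linalg.norm(v),"ang",np.degrees(np.arctan2(v[1],v[0]))-90)
v2=BL-BR; print("edge ang",np.degrees(np.arctan2(v2[1],v2[0]))-90)
w=S[0]-S[1]; print("stop ang",np.degrees(np.arctan2(w[1],w[0])),np.linalg.norm(w))
R=plane(c,f([[446,349]]),.038)[0]; M=plane(c,f([[192,397]]),.038+0*.0)[0]
g=np.radians((np.degrees(np.arctan2(v2[1],v2[0]))+np.degrees(np.arctan2(v[1],v[0])))/2-90)
gx=np.array([np.cos(g),np.sin(g)]);gy=np.array([-gx[1],gx[0]])
# origin
Ff=np.mean(F@np.r_[[gx],].T.repeat(1,1) if 0 else F[:,:2]@gx)
Ss=np.mean(S[:,:2]@gy)
E_=np.mean(np.array([BL,BR])[:,:2]@gx)
ends=F[:,:2]@gy
print("gx of face",Ff,"edge",E_,"diff(175)",Ff-E_)
print("origin gy from stop",Ss-.12,"from fence ends",ends[0]-.1,ends[1]+.145,"plate",BL[:2]@gy-.15,BR[:2]@gy+.15)
og=np.array([Ff-.075,np.mean([Ss-.12,ends[0]-.1,ends[1]+.145])])
G=np.c_[gx,gy]; O=G@og
print("ang",np.degrees(g),"origin",O)
print("ring",R,"in gauge",G.T@(R[:2]-O)); print("master",M,G.T@(M[:2]-O))
print("pocket",O+G@[.039,.084])
np.savez("g.npz",g=g,O=O,ring=R)
E
python3 m.py
python3 - <<'E'
from h import *
# check by threshold ring in undistorted top + project into scene
d=np.load("g.npz");g,O=d["g"],d["O"]
G=np.array([[np.cos(g),-np.sin(g)],[np.sin(g),np.cos(g)]])
c=np.load("scene0.npz"); im=c["img"][:,:,::-1].copy()
im=cv2.resize(im[160:260,245:405],None,fx=5,fy=5)
P=lambda X: ((proj(c,X)-[245,160]+.5)*5-.5).astype(int)
t=np.linspace(0,6.3,80)
w=lambda p,z: np.c_[np.array(p)@G.T+O,np.full(len(p),z)]
cv2.polylines(im,[P(np.c_[d["ring"][0]+.036*np.cos(t),d["ring"][1]+.036*np.sin(t),t*0+.038])],0,(0,0,255))
cv2.polylines(im,[P(w([[-.1,-.15],[.1,-.15],[.1,.15],[-.1,.15]],.02))],1,(0,255,255))
cv2.polylines(im,[P(w([[.075,-.145],[.075,.1]],.032))],0,(0,255,0))
cv2.polylines(im,[P(w([[-.01,.12],[.055,.12]],.032))],0,(0,255,0))
cv2.imwrite("pics/chk.png",im)
E
```

```text
bottom edge len 0.29694664156178113 [0.46870788 0.1661087  0.02      ] [ 0.40294594 -0.12346456  0.02      ]
fence len 0.2448933169981468 ang -12.223507515712413
edge ang -12.794827365249375
stop ang -11.51222592631011 0.06588640338321601
gx of face 0.5925648074358416 edge 0.4208627062272843 diff(175) 0.17170210120855733
origin gy from stop 0.11379408692722531 from fence ends 0.11443255945158726 0.11454228613636949 plate 0.11368567943841265 0.11674272850990333
ang -12.509167440480894 origin [ 0.53002596 -0.00055835]
ring [ 0.51811739 -0.05796083  0.038     ] in gauge [ 0.00080726 -0.05861916]
master [0.49409461 0.09291774 0.038     ] [-0.05532493  0.08347452]
pocket [0.58629421 0.07300037]
```

View pics/chk.png

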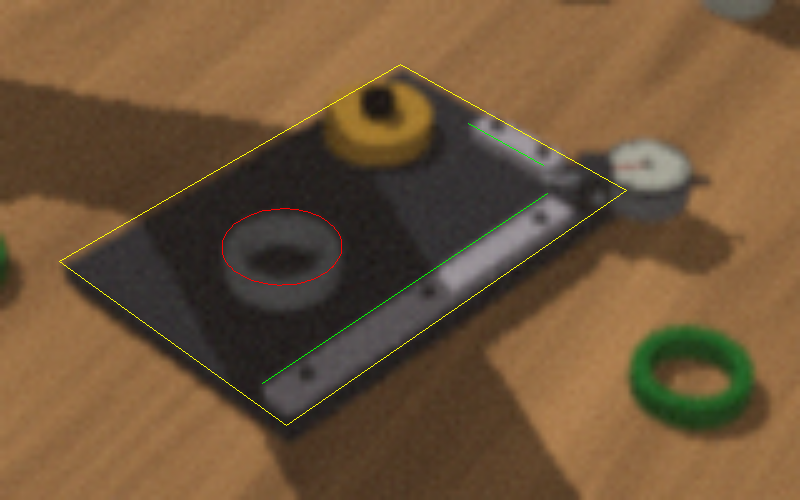

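The model agrees between the two views to about 2 mm, the fence length comes out at 245 mm, and the ring is 38 mm from the fence. I'll go above the ring with closed jaws, then turn so that the jaw axis lies along the corner's bisector (32.5 degrees).

```bash
python3 -m pendant '[[[-2.23,0.5,-1.78],[0,0,0],1],[[-2.23,0.5,-1.78],[0,0,0],1],[[-2.23,0.5,-1.78],[0,0,0],1],[[-2.23,0.5,-1.78],[0,0,0],1],[[-2.23,0.5,-1.78],[0,0,0],1],[[-2.23,0.5,-1.78],[0,0,0],1],[[-2.23,0.5,-1.78],[0,0,0],1],[[-2.23,0.5,-1.78],[0,0,0],1],[[-2.23,0.5,-1.78],[0,0,0],1],[[-2.23,0.5,-1.78],[0,0,0],1],[[-2.23,0.5,-1.78],[0,0,0],1],[[-2.23,0.5,-1.78],[0,0,0],1],[[-2.23,0.5,-1.78],[0,0,0],1],[[-2.23,0.5,-1.78],[0,0,0],1],[[-2.23,0.5,-1.78],[0,0,0],1],[[-2.23,0.5,-1.78],[0,0,0],1],[[-2.23,0.5,-1.78],[0,0,0],1],[[-2.23,0.5,-1.78],[0,0,0],1],[[-2.23,0.5,-1.78],[0,0,0],1],[[-2.23,0.5,-1.78],[0,0,0],1]]'
python3 -m pendant '[[[0,0,0],[0,-0.122,0],1],[[0,0,0],[0,-0.122,0],1],[[0,0,0],[0,-0.122,0],1],[[0,0,0],[0,-0.122,0],1],[[0,0,0],[0,-0.122,0],1],[[0,0,0],[0,-0.122,0],1],[[0,0,0],[0,-0.122,0],1],[[0,0,0],[0,-0.122,0],1],[[0,0,0],[0,-0.122,0],1],[[0,0,0],[0,-0.122,0],1],[[0,0,0],[0,-0.122,0],1],[[0,0,0],[0,-0.122,0],1],[[0,0,0],[0,-0.122,0],1],[[0,0,0],[0,-0.122,0],1],[[0,0,0],[0,0,0],1],[[0,0,0],[0,0,0],1]]'
python3 - <<'E'
from rig import bot
from h import *
s=bot.read_state()
for k in ["time_s","joint_positions","position","tcp_rot","force","opening"]: print(k,np.round(s[k],4).tolist())
R=np.array(s["tcp_rot"]); d=np.load("g.npz")
print("z ang",np.degrees(np.arctan2(R[1,2],R[0,2])))
e=np.r_[d["ring"][:2],.15]-s["position"]; print("to ring tool cm",100*R.T@e)
for n in ["wrist","top"]:
    c=bot.capture(n);cv2.imwrite(f"pics/{n}1.png",c["img"][:,:,::-1]); np.savez(f"{n}1.npz",**c)
E
```

```text
time_s: 1.82
position: [0.518, -0.0567, 0.1918]
tcp_rot: [[-0.909, -0.0, 0.418], [-0.418, 0.0, -0.909], [0.0, -1.0, -0.0]]
force: [-0.4, -1.1, -0.4]
opening: 0.004
time_s: 3.15
position: [0.5176, -0.0581, 0.1921]
tcp_rot: [[0.535, -0.0, 0.845], [-0.845, 0.0, 0.535], [-0.0, -1.0, -0.0]]
force: [-0.2, 0.5, -0.1]
opening: 0.007
time_s 3.15
joint_positions [-18.7145, 30.8281, 102.3478, 0.0043, 46.8374, -51.0779]
position [0.5176, -0.0581, 0.1921]
tcp_rot [[0.5352, -0.0002, 0.8447], [-0.8447, 0.0001, 0.5352], [-0.0002, -1.0, -0.0001]]
force [-0.2138, 0.4545, -0.0569]
opening 0.0074
z ang 32.36046942691874
to ring tool cm [0.01657714 4.21339169 0.05554784]
```

View pics/wrist1.png

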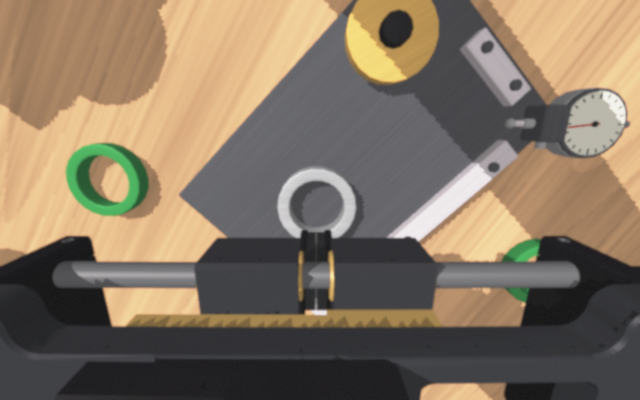

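The wrist view shows the steel ring at (316,205), the fence face edge from about (388,240) to (490,165), the stop face edge from about (461,47) to (512,105), and the dial at (595,124). I'll refine the pose from this closer view.

```bash
python3 - <<'E'
from h import *
c=np.load("wrist1.npz"); im=c["img"][:,:,::-1]
cr=cv2.resize(im[30:260,260:540],None,fx=2.8,fy=2.5,interpolation=cv2.INTER_CUBIC); cr=cv2.resize(im[30:245,260:540],None,fx=2.75,fy=2.75,interpolation=cv2.INTER_CUBIC); cv2.imwrite("pics/w1c.png",cr)
hsv=cv2.cvtColor(im,cv2.COLOR_BGR2HSV)
m=((hsv[:,:,2]>140)&(hsv[:,:,1]<50)).astype(np.uint8); m[:150]=0;m[232:]=0;m[:,:270]=0;m[:,365:]=0
cs=max(cv2.findContours(m,cv2.RETR_EXTERNAL,cv2.CHAIN_APPROX_NONE)[0],key=len).reshape(-1,2)
P=plane(c,cs,.038)[:,:2]
# outer pts: far from hint centre
for it in range(5):
    if it==0: ctr=np.array([.518,-.058]);
    r=np.linalg.norm(P-ctr,axis=1); k=(r>.033)&(r<.040)
    A=np.c_[2*P[k],np.ones(k.sum())]; s=np.linalg.lstsq(A,(P[k]**2).sum(1),rcond=None)[0]
    ctr=s[:2]
print(ctr,np.sqrt(s[2]+ctr@ctr),k.sum(),len(P))
E
```

```text
[ 0.51702654 -0.05830285] 0.03520402289064256 170 339
```

View pics/w1c.png

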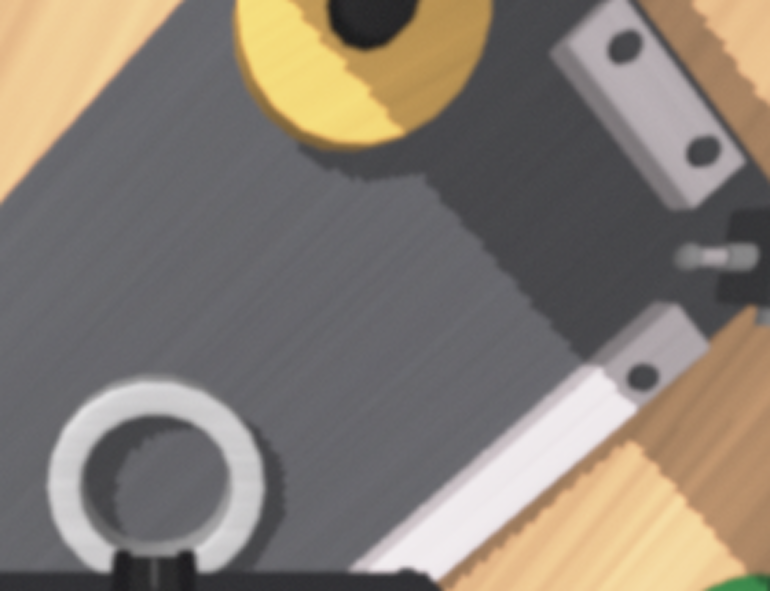

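```bash
python3 - <<'E'
from h import *
c=np.load("wrist1.npz"); d=np.load("g.npz"); g,O=float(d["g"]),d["O"]
f=lambda p:(np.array(p,float)+.5)/2.75-.5+[260,30]
F=plane(c,f([[378,571],[600,370],[672,306]]),.032)[:,:2]; S=plane(c,f([[566,55],[692,208]]),.032)[:,:2]
for a,b in[(F[2],F[0]),(S[1],S[0])]:
    v=a-b; print(np.degrees(np.arctan2(v[1],v[0])),np.linalg.norm(v))
G=np.array([[np.cos(g),-np.sin(g)],[np.sin(g),np.cos(g)]])
print(1e3*(F-O)@G,1e3*(S-O)@G)
E
```

```text
78.60399423260314 0.12557857264008632
-10.933778637660932 0.061927165881305805
[[ 78.10222412 -27.53111686]
 [ 75.92676198  69.38640202]
 [ 75.66259487  98.02375606]] [[ -6.46491944 118.07160272]
 [ 55.438839   119.77412029]]
```

Ring centre agrees within 1 mm. The gauge angle is about -12 degrees (range -11 to -12.8). Now I'll lower the closed fingertips into the bore, to 7 mm above the plate.

```bash
python3 -m pendant '[[[0,1.5,0],[0,0,0],1],[[0,1.5,0],[0,0,0],1],[[0,1.5,0],[0,0,0],1],[[0,1.5,0],[0,0,0],1],[[0,1.2,0],[0,0,0],1],[[0,1.2,0],[0,0,0],1],[[0,1.1,0],[0,0,0],1],[[0,0,0],[0,0,0],1],[[0,0,0],[0,0,0],1],[[0,0,0],[0,0,0],1]]'
python3 - <<'E'
from rig import bot
from h import *
for n in ["wrist"]:
    c=bot.capture(n);cv2.imwrite(f"pics/{n}2.png",c["img"][:,:,::-1]); np.savez(f"{n}2.npz",**c)
E
```

```text
time_s: 4.08
position: [0.5179, -0.0582, 0.0976]
tcp_rot: [[0.538, 0.001, 0.843], [-0.843, -0.0, 0.538], [0.0, -1.0, 0.0]]
force: [-0.1, 0.9, -0.2]
opening: 0.002
```

View pics/wrist2.png

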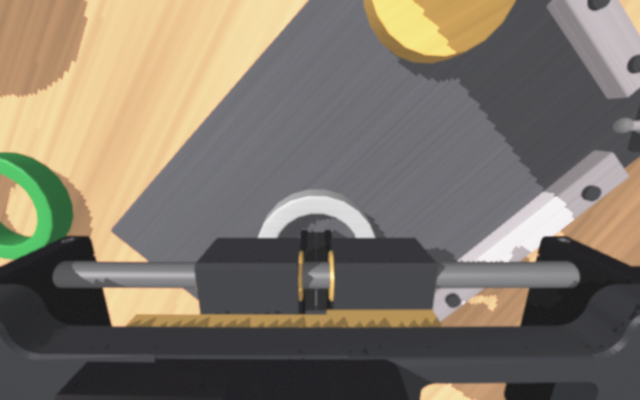

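The fingertips (316,235) are inside the bore and no force shows. Now I'll push straight toward the fence, slowing near it.

```bash
python3 -m pendant '[[[0.14,0.1,0.143],[0,0,0],1],[[0.14,0.1,0.143],[0,0,0],1],[[0.14,0,0.143],[0,0,0],1],[[0.21,0,0.214],[0,0,0],1],[[0.21,0,0.214],[0,0,0],1],[[0.21,0,0.214],[0,0,0],1],[[0.21,0,0.214],[0,0,0],1],[[0.21,0,0.214],[0,0,0],1],[[0.21,0,0.214],[0,0,0],1],[[0.21,0,0.214],[0,0,0],1],[[0.21,0,0.214],[0,0,0],1],[[0.21,0,0.214],[0,0,0],1],[[0.14,0,0.143],[0,0,0],1],[[0.07,0,0.071],[0,0,0],1],[[0,0,0],[0,0,0],1],[[0,0,0],[0,0,0],1]]'
cat > look.py <<'E'
from rig import bot
from h import *
import sys
i=sys.argv[1]
s=bot.read_state(); d=np.load("g.npz"); g=np.radians(-12); G=np.array([[np.cos(g),-np.sin(g)],[np.sin(g),np.cos(g)]])
print("tool in gauge mm",1e3*G.T@(s["position"][:2]-d["O"]),"F gauge",G.T@s["force"][:2],"t",s["time_s"])
for n in ["wrist","top"]:
    c=bot.capture(n);cv2.imwrite(f"pics/{n}{i}.png",c["img"][:,:,::-1]); np.savez(f"{n}{i}.npz",**c)
    if n=="top": cv2.imwrite(f"pics/topc{i}.png",cv2.resize(c["img"][130:250,255:395,::-1],None,fx=5,fy=5,interpolation=cv2.INTER_CUBIC))
E
python3 look.py 3
```

```text
time_s: 5.47
position: [0.553, -0.0656, 0.0953]
tcp_rot: [[0.538, 0.0, 0.843], [-0.843, -0.0, 0.538], [0.0, -1.0, 0.0]]
force: [-0.6, -0.3, 0.1]
opening: 0.004
tool in gauge mm [ 35.96349409 -58.84264465] F gauge [-0.54898089 -0.43685213] t 5.4667
```

View pics/wrist3.png

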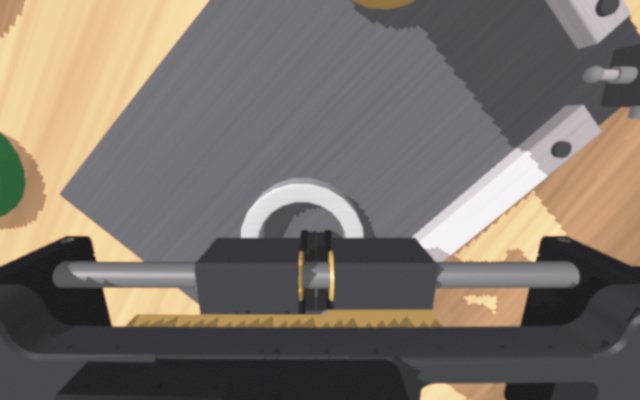

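View pics/topc3.png

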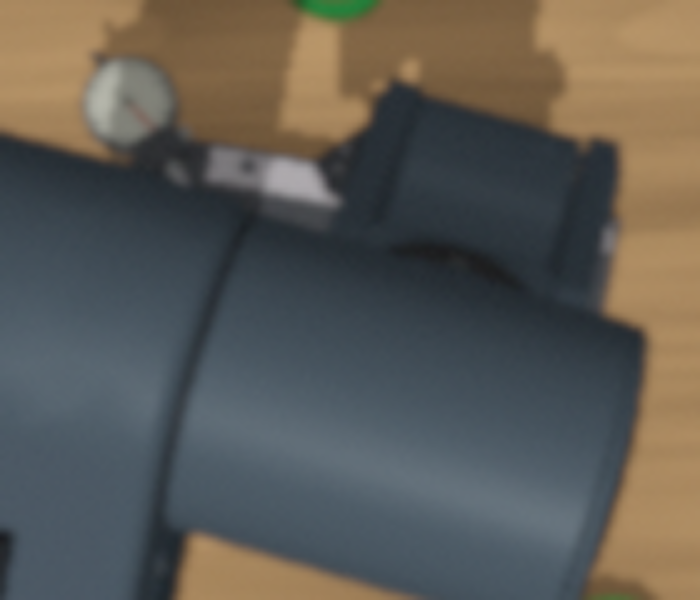

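Wrist view: the ring (about 302,235) is being dragged by the fingertips and trails them as it should; the top camera is blocked by the arm. I'll fit the ring centre and carry on in small steps.

```bash
cat > ring.py <<'E'
from h import *
import sys
c=np.load(f"wrist{sys.argv[1]}.npz"); im=c["img"][:,:,::-1]
d=np.load("g.npz"); g=np.radians(-12); G=np.array([[np.cos(g),-np.sin(g)],[np.sin(g),np.cos(g)]])
u0,u1=map(int,sys.argv[2:4])
hsv=cv2.cvtColor(im,cv2.COLOR_BGR2HSV)
m=((hsv[:,:,2]>int(sys.argv[4]) if len(sys.argv)>4 else hsv[:,:,2]>140)&(hsv[:,:,1]<50)).astype(np.uint8); m[236:]=0;m[:,:u0]=0;m[:,u1:]=0;m[:140]=0
m=cv2.morphologyEx(m,cv2.MORPH_OPEN,np.ones((2,2)))
# outer boundary: top-most pixel per column
P=[];
for u in range(u0,u1):
    v=np.flatnonzero(m[:,u])
    if len(v): P.append([u,v[0]-.5])
P=np.array(P)
Q=plane(c,P[P[:,1]<228],.038)[:,:2]
from scipy.optimize import least_squares
r=least_squares(lambda p:np.linalg.norm(Q-p,axis=1)-.036,Q.mean(0)-[.02,0],loss="soft_l1",f_scale=.0005)
print("ring gauge mm",1e3*G.T@(r.x-d["O"]),"rms",np.sqrt(np.mean(r.fun**2))*1e3,len(Q))
E
python3 ring.py 3 235 370
python3 -m pendant '[[[0.07,0,0.071],[0,0,0],1],[[0.07,0,0.071],[0,0,0],1],[[0.07,0,0.071],[0,0,0],1],[[0.07,0,0.071],[0,0,0],1],[[0.07,0,0.071],[0,0,0],1],[[0,0,0],[0,0,0],1]]'
python3 -m pendant '[[[0.07,0,0.071],[0,0,0],1],[[0.07,0,0.071],[0,0,0],1],[[0.07,0,0.071],[0,0,0],1],[[0,0,0],[0,0,0],1]]'
python3 look.py 4; python3 ring.py 4 220 365
```

```text
ring gauge mm [-17.23650579  -9.96699217] rms 11.201119345190378 122
time_s: 6.07
position: [0.558, -0.0667, 0.0953]
tcp_rot: [[0.538, 0.0, 0.843], [-0.843, -0.0, 0.538], [0.0, -1.0, 0.0]]
force: [-0.5, -0.4, 0.2]
opening: 0.011
time_s: 6.4
position: [0.561, -0.0673, 0.0953]
tcp_rot: [[0.538, 0.001, 0.843], [-0.843, -0.0, 0.538], [0.0, -1.0, 0.0]]
force: [0.2, 0.7, 0.1]
opening: 0.005
tool in gauge mm [ 44.13215187 -58.87435246] F gauge [0.05542593 0.76611748] t 6.4
ring gauge mm [ -9.63801856 -10.42511993] rms 11.158984848663572 122
```

View pics/wrist4.png

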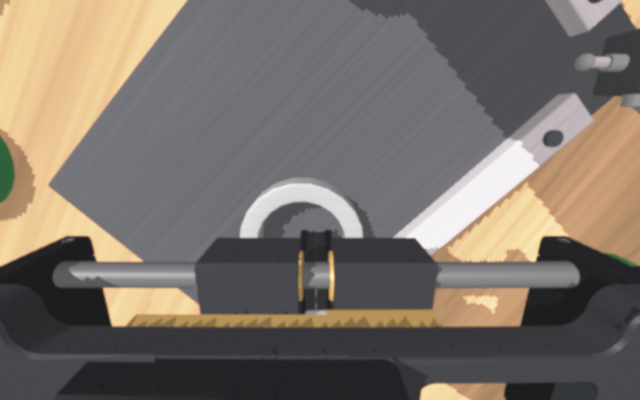

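```bash
sed -i 's/Q.mean(0)-\[.02,0\]/np.array(__import__("rig").bot.read_state()["position"][:2])/' ring.py; python3 ring.py 4 220 365
```

```text
ring gauge mm [ 31.9152284  -59.83856458] rms 0.8993066056972748 122
```

The ring is at gauge x of about 32 (39 means against the fence), so about 7 mm remain.

```bash
python3 -m pendant '[[[0.07,0,0.071],[0,0,0],1],[[0.07,0,0.071],[0,0,0],1],[[0.07,0,0.071],[0,0,0],1],[[0.07,0,0.071],[0,0,0],1],[[0,0,0],[0,0,0],1],[[0,0,0],[0,0,0],1]]'
python3 -m pendant '[[[0.035,0,0.036],[0,0,0],1],[[0.035,0,0.036],[0,0,0],1],[[0.035,0,0.036],[0,0,0],1],[[0,0,0],[0,0,0],1]]'
python3 -m pendant '[[[0.035,0,0.036],[0,0,0],1],[[0.035,0,0.036],[0,0,0],1],[[0,0,0],[0,0,0],1]]'
python3 look.py 5; python3 ring.py 5 220 365
```

```text
time_s: 7.0
position: [0.5648, -0.0681, 0.0953]
tcp_rot: [[0.538, 0.001, 0.843], [-0.843, -0.0, 0.538], [0.0, -1.0, 0.0]]
force: [0.0, 0.6, 0.8]
opening: 0.007
time_s: 7.33
position: [0.566, -0.0684, 0.0953]
tcp_rot: [[0.538, 0.0, 0.843], [-0.843, 0.0, 0.538], [-0.0, -1.0, 0.0]]
force: [0.1, -0.4, 1.1]
opening: 0.007
time_s: 7.58
position: [0.5671, -0.0686, 0.0953]
tcp_rot: [[0.538, 0.0, 0.843], [-0.843, -0.0, 0.538], [0.0, -1.0, 0.0]]
force: [0.2, 0.0, 0.2]
opening: 0.005
tool in gauge mm [ 50.37953959 -58.84276288] F gauge [0.23115304 0.0984475 ] t 7.5833
ring gauge mm [ 38.16337077 -59.9444155 ] rms 0.8901116501757536 122
```

View pics/wrist5.png

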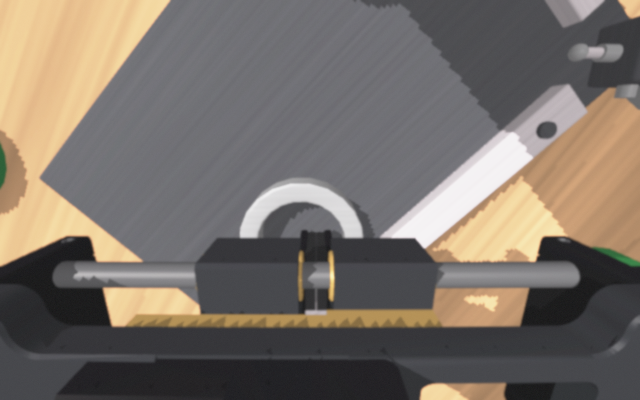

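```bash
for i in 1; do python3 -m pendant '[[[0.035,0,0.036],[0,0,0],1],[[0.035,0,0.036],[0,0,0],1],[[0,0,0],[0,0,0],1]]'; done
python3 -m pendant '[[[0.035,0,0.036],[0,0,0],1],[[0.035,0,0.036],[0,0,0],1],[[0,0,0],[0,0,0],1]]'
```

```text
time_s: 7.93
position: [0.5674, -0.0686, 0.0951]
tcp_rot: [[0.538, -0.002, 0.843], [-0.843, 0.0, 0.538], [-0.001, -1.0, -0.001]]
force: [-1.9, 0.2, 1.4]
opening: 0.004
time_s: 8.18
position: [0.5677, -0.0686, 0.095]
tcp_rot: [[0.538, -0.003, 0.843], [-0.843, 0.001, 0.538], [-0.002, -1.0, -0.002]]
force: [-4.4, 0.8, 2.3]
opening: 0.005
```

Fence contact is made, seen as about 4 N at stiffness near 3 N/mm. I'll ease that slightly, then run along the fence, watching the side force.

```bash
python3 -m pendant '[[[-0.04,0,-0.04],[0,0,0],1],[[-0.143,0,0.14],[0,0,0],1],[[-0.143,0,0.14],[0,0,0],1],[[-0.143,0,0.14],[0,0,0],1],[[-0.143,0,0.14],[0,0,0],1],[[-0.143,0,0.14],[0,0,0],1],[[-0.143,0,0.14],[0,0,0],1],[[0,0,0],[0,0,0],1]]'
python3 look.py 6; python3 ring.py 6 220 380
```

```text
time_s: 8.85
position: [0.5704, -0.0564, 0.095]
tcp_rot: [[0.538, -0.001, 0.843], [-0.843, 0.001, 0.538], [-0.001, -1.0, -0.001]]
force: [-4.7, 0.6, 1.0]
opening: 0.007
tool in gauge mm [ 51.1081796  -46.21348106] F gauge [-4.75157465 -0.3753786 ] t 8.85
ring gauge mm [ 38.37996169 -48.88821775] rms 0.8977999671824739 121
```

View pics/wrist6.png

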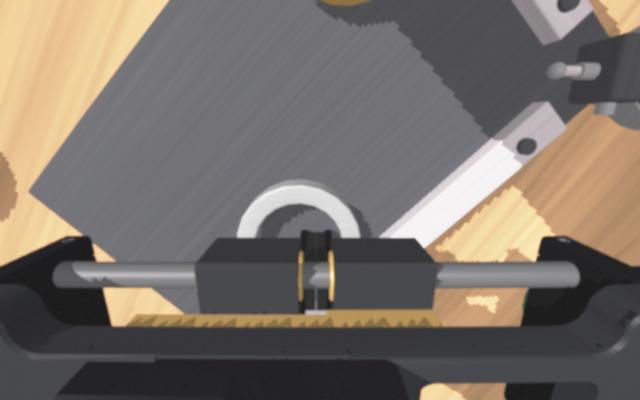

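The ring follows along the fence (y from -60 to -49). The side force is 4.7 N, so I'll ease it a bit and continue.

```bash
python3 -m pendant '[[[-0.05,0,-0.05],[0,0,0],1],[[-0.214,0,0.21],[0,0,0],1],[[-0.214,0,0.21],[0,0,0],1],[[-0.214,0,0.21],[0,0,0],1],[[-0.214,0,0.21],[0,0,0],1],[[-0.214,0,0.21],[0,0,0],1],[[-0.214,0,0.21],[0,0,0],1],[[-0.214,0,0.21],[0,0,0],1],[[0,0,0],[0,0,0],1]]'
python3 look.py 7; python3 ring.py 7 220 380
```

```text
time_s: 9.7
position: [0.5748, -0.0357, 0.0953]
tcp_rot: [[0.538, 0.001, 0.843], [-0.843, 0.0, 0.538], [0.0, -1.0, 0.001]]
force: [-2.3, 1.8, -1.3]
opening: 0.003
tool in gauge mm [ 51.08169757 -25.041457  ] F gauge [-2.59228857  1.34001479] t 9.7
ring gauge mm [ 38.68638064 -23.60482481] rms 0.8454030429607947 123
```

View pics/wrist7.png

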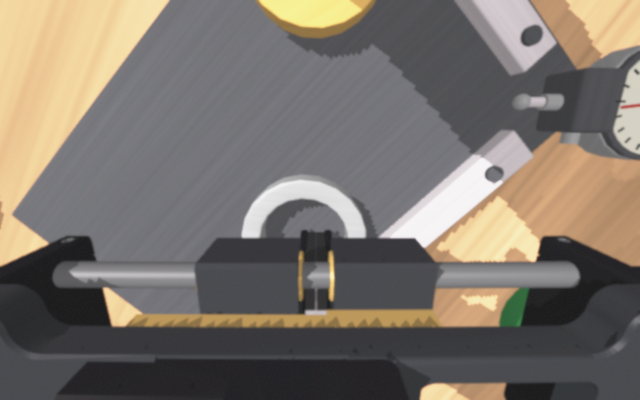

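Wrist view: the ring (about 304,235) is still against the fence with the tip inside. Side force 2.6 N. Carrying on.

```bash
python3 -m pendant '[[[-0.286,0,0.28],[0,0,0],1],[[-0.286,0,0.28],[0,0,0],1],[[-0.286,0,0.28],[0,0,0],1],[[-0.286,0,0.28],[0,0,0],1],[[-0.286,0,0.28],[0,0,0],1],[[-0.286,0,0.28],[0,0,0],1],[[-0.286,0,0.28],[0,0,0],1],[[-0.143,0,0.14],[0,0,0],1],[[0,0,0],[0,0,0],1]]'
python3 look.py 8; python3 ring.py 8 220 380
```

```text
time_s: 10.55
position: [0.5813, -0.0064, 0.0954]
tcp_rot: [[0.538, 0.001, 0.843], [-0.843, 0.0, 0.538], [0.001, -1.0, 0.001]]
force: [-1.4, 1.2, -0.6]
opening: 0.004
tool in gauge mm [51.3179347   4.94614012] F gauge [-1.56991983  0.86478837] t 10.55
ring gauge mm [38.89391675  4.77250438] rms 0.8854680053080158 123
```

View pics/wrist8.png

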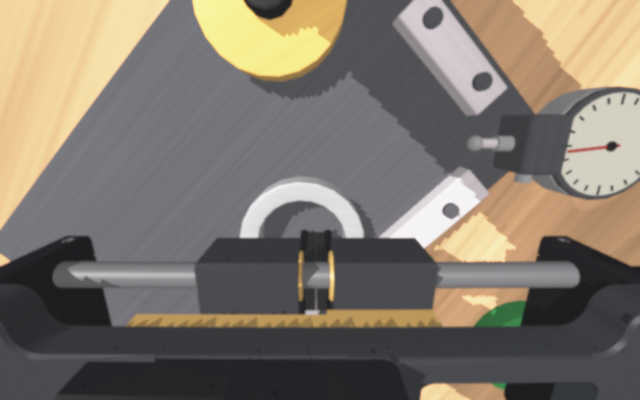

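```bash
python3 -m pendant '[[[-0.27,0,0.3],[0,0,0],1],[[-0.27,0,0.3],[0,0,0],1],[[-0.28,0,0.286],[0,0,0],1],[[-0.28,0,0.286],[0,0,0],1],[[-0.28,0,0.286],[0,0,0],1],[[-0.28,0,0.286],[0,0,0],1],[[-0.28,0,0.286],[0,0,0],1],[[-0.28,0,0.286],[0,0,0],1],[[-0.28,0,0.286],[0,0,0],1],[[-0.143,0,0.143],[0,0,0],1],[[0,0,0],[0,0,0],1]]'
python3 look.py 9; python3 ring.py 9 220 380
```

```text
time_s: 11.57
position: [0.5897, 0.0307, 0.0953]
tcp_rot: [[0.538, 0.0, 0.843], [-0.843, 0.0, 0.538], [-0.0, -1.0, 0.0]]
force: [-2.3, 0.2, 1.1]
opening: 0.004
tool in gauge mm [51.86446866 43.01046607] F gauge [-2.29690299 -0.25888781] t 11.5667
ring gauge mm [39.32538489 39.67801227] rms 0.9540801033199258 120
```

View pics/wrist9.png

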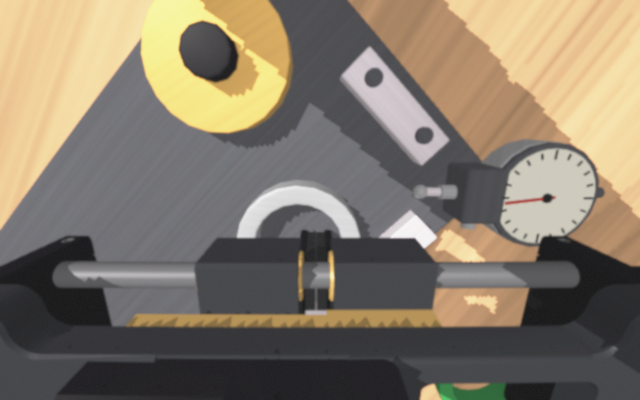

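```bash
python3 -m pendant '[[[-0.275,0,0.29],[0,0,0],1],[[-0.275,0,0.29],[0,0,0],1],[[-0.275,0,0.29],[0,0,0],1],[[-0.275,0,0.29],[0,0,0],1],[[-0.275,0,0.29],[0,0,0],1],[[-0.275,0,0.29],[0,0,0],1],[[-0.275,0,0.29],[0,0,0],1],[[-0.142,0,0.145],[0,0,0],1],[[0,0,0],[0,0,0],1]]'
python3 look.py 10; python3 ring.py 10 220 380
```

```text
time_s: 12.42
position: [0.5964, 0.06, 0.0951]
tcp_rot: [[0.538, -0.001, 0.843], [-0.843, 0.001, 0.538], [-0.001, -1.0, -0.0]]
force: [-3.8, 1.2, 1.2]
opening: 0.004
tool in gauge mm [52.36317055 73.00004011] F gauge [-3.94671708  0.43625505] t 12.4167
ring gauge mm [ 41.51173613 103.24143158] rms 8.870697194194674 141
```

View pics/wrist10.png

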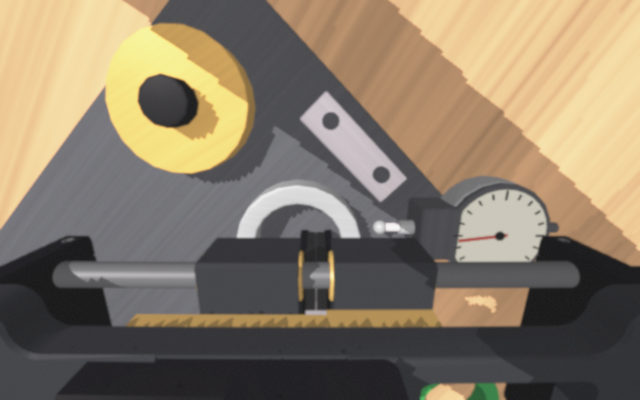

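The ring is near y of about 70 and still on the fence, and the plunger tip is at (385,227). I'll go slowly now.

```bash
python3 -m pendant '[[[-0.143,0,0.14],[0,0,0],1],[[-0.143,0,0.14],[0,0,0],1],[[-0.143,0,0.14],[0,0,0],1],[[-0.143,0,0.14],[0,0,0],1],[[0,0,0],[0,0,0],1]]'
python3 look.py 11; python3 ring.py 11 220 345
python3 -m pendant '[[[-0.072,0,0.07],[0,0,0],1],[[-0.072,0,0.07],[0,0,0],1],[[-0.072,0,0.07],[0,0,0],1],[[-0.072,0,0.07],[0,0,0],1],[[0,0,0],[0,0,0],1]]'
python3 look.py 12; python3 ring.py 12 220 345
```

```text
time_s: 12.93
position: [0.5981, 0.0671, 0.0951]
tcp_rot: [[0.538, -0.001, 0.843], [-0.843, 0.0, 0.538], [-0.001, -1.0, -0.001]]
force: [-4.9, 0.3, 0.6]
opening: 0.006
tool in gauge mm [52.50835037 80.37645587] F gauge [-4.86362252 -0.71139914] t 12.9333
ring gauge mm [ 37.27237327 105.89274039] rms 6.665297965564603 106
time_s: 13.45
position: [0.5989, 0.0707, 0.0951]
tcp_rot: [[0.538, -0.001, 0.843], [-0.843, -0.0, 0.538], [-0.0, -1.0, -0.001]]
force: [-3.9, -1.1, -0.3]
opening: 0.005
tool in gauge mm [52.51135007 83.99881192] F gauge [-3.62291251 -1.8471277 ] t 13.45
ring gauge mm [ 36.48453051 108.43226488] rms 5.476721615984778 106
```

View pics/wrist12.png

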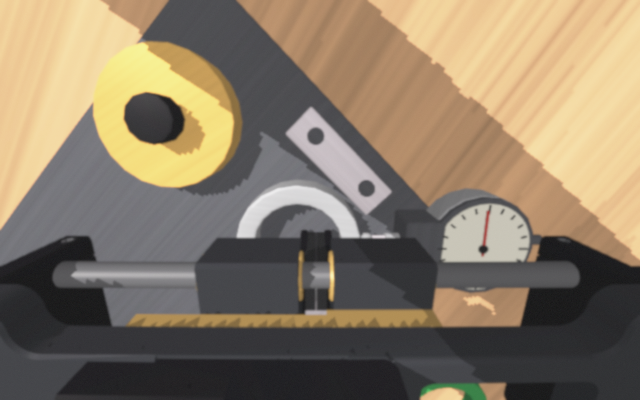

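The pointer has turned from left (about 9 o'clock) to 12 o'clock: the plunger is engaged. Next a cleaner ring fit, then continue.

```bash
sed -i 's/m\[:140\]=0/m[:176]=0/; s/f_scale=.0005/f_scale=.0003/' ring.py; python3 ring.py 12 236 345 150
python3 -m pendant '[[[-0.072,0,0.07],[0,0,0],1],[[-0.072,0,0.07],[0,0,0],1],[[0,0,0],[0,0,0],1]]'
python3 look.py 13; python3 ring.py 13 236 345 150
```

```text
ring gauge mm [41.04601726 82.61740281] rms 3.1230690823365337 106
time_s: 13.8
position: [0.5993, 0.0725, 0.0951]
tcp_rot: [[0.538, -0.001, 0.843], [-0.843, -0.0, 0.538], [-0.0, -1.0, -0.001]]
force: [-4.6, -1.9, 0.9]
opening: 0.006
tool in gauge mm [52.52737476 85.87717148] F gauge [-4.05064417 -2.83136403] t 13.8
ring gauge mm [41.16954042 84.56221385] rms 3.3327198112161582 106
```

View pics/wrist13.png

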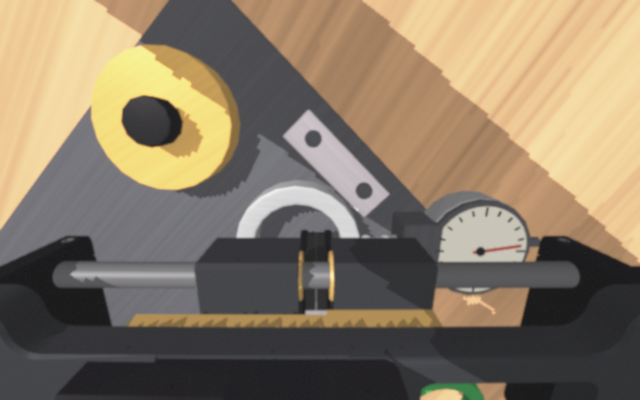

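The pointer is now at about 3 o'clock. I'll advance 0.5 mm per row until it stops turning.

```bash
python3 -m pendant '[[[-0.036,0,0.035],[0,0,0],1],[[-0.036,0,0.035],[0,0,0],1],[[0,0,0],[0,0,0],1]]'
python3 look.py 14
python3 -m pendant '[[[-0.036,0,0.035],[0,0,0],1],[[-0.036,0,0.035],[0,0,0],1],[[0,0,0],[0,0,0],1]]'
python3 look.py 15
python3 - <<'E'
import cv2,numpy as np
L=[cv2.imread(f"pics/wrist{i}.png")[170:310,280:540] for i in (11,12,13,14,15)]
L.append(L[-1]*0)
cv2.imwrite("pics/dials.png",np.vstack([np.hstack(L[:3]),np.hstack(L[3:])]))
E
```

```text
time_s: 14.15
position: [0.5995, 0.0734, 0.0951]
tcp_rot: [[0.538, -0.001, 0.843], [-0.843, -0.001, 0.538], [-0.0, -1.0, -0.001]]
force: [-4.9, -0.8, 1.3]
opening: 0.003
tool in gauge mm [52.53583789 86.7962216 ] F gauge [-4.60345242 -1.80319965] t 14.15
time_s: 14.5
position: [0.5997, 0.0744, 0.0951]
tcp_rot: [[0.538, -0.001, 0.843], [-0.843, -0.001, 0.538], [-0.0, -1.0, -0.001]]
force: [-4.8, -1.2, 1.4]
opening: 0.01
tool in gauge mm [52.53145486 87.79787588] F gauge [-4.47077141 -2.20411344] t 14.5
```

View pics/dials.png

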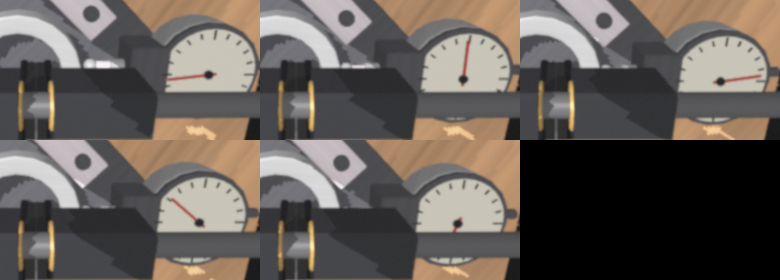

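Reading clockwise, the dial gives 0, 0.26, 1.48, 2.12 and about 2.8 turns, so the ring is nearly home. I'll press on until the stop force shows and the pointer stands still.

```bash
python3 -m pendant '[[[-0.036,0,0.035],[0,0,0],1],[[0,0,0],[0,0,0],1],[[0,0,0],[0,0,0],1]]'
python3 look.py 16
python3 -m pendant '[[[-0.036,0,0.035],[0,0,0],1],[[0,0,0],[0,0,0],1],[[0,0,0],[0,0,0],1]]'
python3 look.py 17
python3 -m pendant '[[[-0.036,0,0.035],[0,0,0],1],[[0,0,0],[0,0,0],1],[[0,0,0],[0,0,0],1]]'
python3 look.py 18
python3 - <<'E'
import cv2,numpy as np
L=[cv2.imread(f"pics/wrist{i}.png")[170:310,280:540] for i in (15,16,17,18)]
cv2.imwrite("pics/dials2.png",np.vstack([np.hstack(L[:2]),np.hstack(L[2:])]))
E
```

```text
time_s: 14.85
position: [0.5997, 0.0748, 0.0951]
tcp_rot: [[0.538, -0.001, 0.843], [-0.843, -0.001, 0.538], [-0.0, -1.0, -0.001]]
force: [-5.6, -1.5, 1.1]
opening: 0.002
tool in gauge mm [52.49341804 88.23986328] F gauge [-5.1504762  -2.58147007] t 14.85
time_s: 15.2
position: [0.5998, 0.0753, 0.095]
tcp_rot: [[0.538, -0.001, 0.843], [-0.843, -0.001, 0.538], [-0.0, -1.0, -0.001]]
force: [-5.4, -1.1, 0.8]
opening: 0.001
tool in gauge mm [52.48106539 88.6858298 ] F gauge [-5.06410046 -2.24960155] t 15.2
time_s: 15.55
position: [0.5998, 0.0757, 0.095]
tcp_rot: [[0.538, -0.002, 0.843], [-0.843, -0.001, 0.538], [-0.0, -1.0, -0.002]]
force: [-5.6, -1.2, 0.7]
opening: 0.005
tool in gauge mm [52.4412273  89.11272589] F gauge [-5.17944146 -2.33585867] t 15.55
```

View pics/dials2.png

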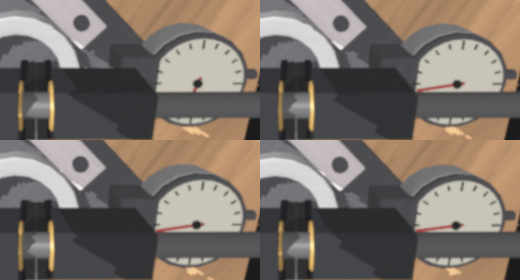

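The pointer stood still at about 3 turns over the last three 0.5 mm steps, so the ring is home. I'll balance the hold with slightly less toward the fence and a little more toward the stop, then check it stays over a second.

```bash
python3 -m pendant '[[[-0.05,0,0.02],[0,0,0],1],[[-0.05,0,0.02],[0,0,0],1],[[-0.05,0,0.03],[0,0,0],1],[[-0.05,0,0.03],[0,0,0],1],[[0,0,0],[0,0,0],1],[[0,0,0],[0,0,0],1]]'
python3 look.py 19
python3 -m pendant '[[[0,0,0],[0,0,0],1],[[0,0,0],[0,0,0],1],[[0,0,0],[0,0,0],1],[[0,0,0],[0,0,0],1],[[0,0,0],[0,0,0],1],[[0,0,0],[0,0,0],1],[[0,0,0],[0,0,0],1],[[0,0,0],[0,0,0],1],[[0,0,0],[0,0,0],1],[[0,0,0],[0,0,0],1],[[0,0,0],[0,0,0],1],[[0,0,0],[0,0,0],1]]'
python3 look.py 20
python3 - <<'E'
import cv2,numpy as np
L=[cv2.imread(f"pics/wrist{i}.png")[170:310,280:540] for i in (17,18,19,20)]
cv2.imwrite("pics/dials3.png",cv2.resize(np.vstack([np.hstack(L[:2]),np.hstack(L[2:])]),None,fx=1.5,fy=1.5,interpolation=cv2.INTER_CUBIC))
E
```

```text
time_s: 16.15
position: [0.5999, 0.0779, 0.095]
tcp_rot: [[0.538, -0.001, 0.843], [-0.843, -0.001, 0.538], [0.0, -1.0, -0.001]]
force: [-5.6, -2.1, -0.2]
opening: 0.005
tool in gauge mm [52.05038941 91.25420956] F gauge [-5.00905561 -3.19943964] t 16.15
time_s: 17.25
position: [0.5999, 0.0779, 0.095]
tcp_rot: [[0.538, -0.001, 0.843], [-0.843, -0.001, 0.538], [0.0, -1.0, -0.001]]
force: [-4.8, -2.6, -0.5]
opening: 0.006
tool in gauge mm [52.03520455 91.23425904] F gauge [-4.15921856 -3.52747693] t 17.25
```

View pics/dials3.png

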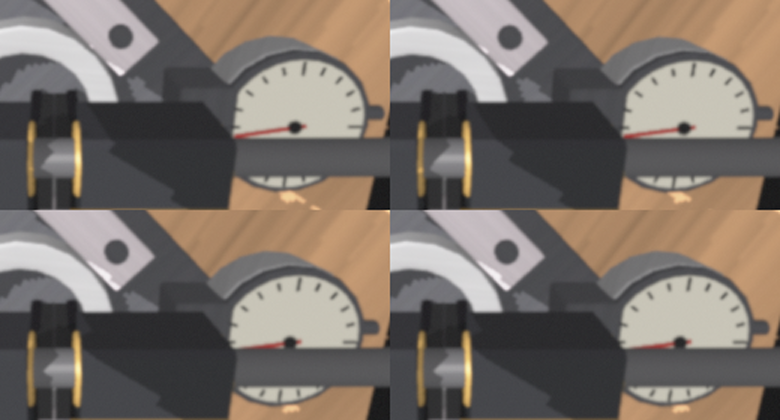

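View pics/wrist20.png

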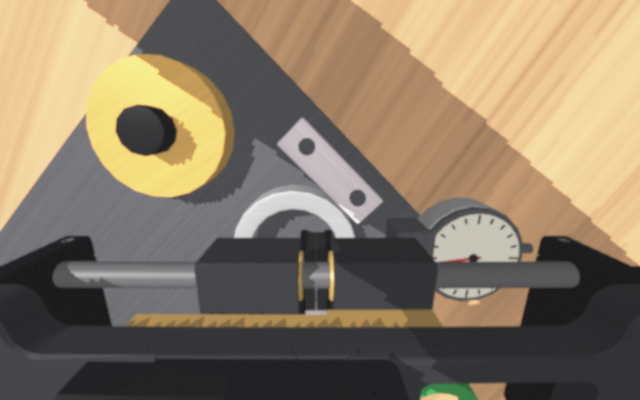

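The pointer is unchanged over one second. The force is steady at about 4.2 N toward the fence and 3.5 N toward the stop. The ring touches the stop near (345,212), and the master has not moved. Handing in.

```bash
python3 - <<'E'
from rig import bot
print(bot.hand_in())
E
```

```text
the job is handed in; nothing more can be done
None
```

The ring is home in the corner and held there lightly, and I handed the job in at about 17 s of the 48 s allowed. With the closed fingertips in its bore, I slid the ring onto the fence at gauge y of about -60 mm. I then ran it along the fence, with the side force reading about 1.5 to 5 N, into the stop.

- **Dial:** it reads about 3 turns (3 mm). The pointer stopped advancing while the fingertips moved on, and it did not change over a 1 s hold.
- **Hold force:** about 4.2 N toward the fence and 3.5 N toward the stop, steady, against roughly 1 N of sensor noise.
- **Bystanders:** the master and the dial stand as before in the wrist view. I did not look again at the tray, micrometer, cleaner and oil; the arm never went near them at low height.

**Checks that disagreed or failed:**
- Estimates of the gauge's angle ranged from -11 to -12.8 degrees, so I steered by the side force instead.
- The ring-centre fit from the pictures was unreliable close to the stop (over 3 mm residual), so there I relied on the dial and the forces.
- The arm blocked the top camera once it was over the plate, and I did not use the scene camera again.

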